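Line up the condiments by height

TASK

Stand the mill, the spice jar, the jam jar and the low tub upright on the four cork coasters, one in the middle of each, in order of height: the tallest on the coaster at the yellow cup's end of the row, going down to the shortest at the pink cup's end. Leave both cups where they stand and do not tip anything over.

Things in the scene. Friction and masses are not known exactly. Their poses are not given: they have to be found in the camera images.
- mill_mid (a point): white condiment mill with a grey cap, the tallest of the four: round, upright, 45 mm across, 139 mm high (the cap, from 92 mm up, does not turn). The point is its centre, half-way up (70 mm above its foot); z is its axis. 0.16 kg or so; can be gripped anywhere along its height.
- spice_jar_mid (a point): spice jar with dark brown lid and green label, second tallest: round, upright, 44 mm across, 105 mm high. The point is its centre, half-way up; z is its axis. About 0.11 kg.
- jam_jar_mid (a point): jam jar with red contents and a pale lid, third tallest: round, upright, 68 mm across at most, 63 mm at the lid, 84 mm high. The point is its centre, half-way up; z is its axis. About 0.25 kg. It nearly fills a gripper, so grip its upper part (60 mm above its foot is good), lest the knuckles of the fingers press on it.
- tub_mid (a point): squat cream tub with a red band, the shortest: round, upright, 63 mm across, 34 mm high. The point is its centre, half-way up (17 mm above its foot); z is its axis. About 0.07 kg.
- coaster_1_top (a point): top centre of the leftmost of four identical round cork coasters, 82 mm across and 4 mm thick, fixed in a straight row, 95 mm apart, on a white marble board (410 x 106 mm, 9 mm thick, a 7 mm raised dark wooden batten across each end, outside the coasters). The coaster's top is 13 mm above the worktop. Numbered 1 to 4 from the robot's left (+y) to its right; the row runs roughly across the robot's view and may be turned by up to about 9 degrees.
- coaster_2_top (a point): top centre of the second from the left of four identical round cork coasters, 82 mm across and 4 mm thick, fixed in a straight row, 95 mm apart, on a white marble board (410 x 106 mm, 9 mm thick, a 7 mm raised dark wooden batten across each end, outside the coasters). The coaster's top is 13 mm above the worktop. Numbered 1 to 4 from the robot's left (+y) to its right; the row runs roughly across the robot's view and may be turned by up to about 9 degrees.
- coaster_3_top (a point): top centre of the third from the left of four identical round cork coasters, 82 mm across and 4 mm thick, fixed in a straight row, 95 mm apart, on a white marble board (410 x 106 mm, 9 mm thick, a 7 mm raised dark wooden batten across each end, outside the coasters). The coaster's top is 13 mm above the worktop. Numbered 1 to 4 from the robot's left (+y) to its right; the row runs roughly across the robot's view and may be turned by up to about 9 degrees.
- coaster_4_top (a point): top centre of the rightmost of four identical round cork coasters, 82 mm across and 4 mm thick, fixed in a straight row, 95 mm apart, on a white marble board (410 x 106 mm, 9 mm thick, a 7 mm raised dark wooden batten across each end, outside the coasters). The coaster's top is 13 mm above the worktop. Numbered 1 to 4 from the robot's left (+y) to its right; the row runs roughly across the robot's view and may be turned by up to about 9 degrees.
- yellow_cup: loose empty yellow cup, 78 mm across, 109 mm high, standing on the worktop beyond one end of the row, about 150 mm from the middle of the end coaster. Origin at the centre of its underside. It marks the end for the tallest thing.
- pink_cup: loose empty terracotta-pink cup, 81 mm across, 112 mm high, standing beyond the other end of the row, about 150 mm from the middle of the end coaster. Origin at the centre of its underside.
Mind the look-alikes: they are no part of the job. What is shaped like the part that bears spice_jar_mid but purple or turquoise is not meant.

How it is judged:
By the outcome, as a careful person would: the job done as asked, in the order asked, and still so for the second after the job is handed in, with the robot touching nothing.
It also fails if it takes over 109 s, if anything falls off the work surface, if the arm or the gripper's body presses on something with over 40 N, if the wrist force passes 120 N, or if a joint passes its speed limit or range.

ROBOT

A 6-joint arm with a two-finger parallel gripper is mounted at the origin on a cart in front of the work surface, level with it; the furniture and walls round the work are solid. World frame = base frame: x ahead of the robot, y to its left, z up, the work surface at z = 0. Lengths are in mm, angles in degrees, forces in N, time in s.
With the tool pointing down it reaches from about 300 to 850 mm from the base axis. Payload 4.2 kg.
Tool frame: the origin (TCP) lies between the finger pads; the fingertips stand 14 mm ahead of it and the grasp point (between the pads) lies 5 mm behind it (env.finger_overhang is the distance from the TCP to the fingertips, in mm); z points along the fingers, y is the line along which they close (so a half turn about z gives the same grasp; the last joint's range is limited). The gripper opens to 91 mm and grips with 3 to 60 N. Pads are 32 mm wide; open, the fingers measure 118 mm over their backs; the gripper's body (76 mm by 178 mm) begins 60 mm behind the grasp point.
Start: joints at [-1.146, 18.312, 89.639, -0, 72.044, -1.146], TCP at [575.015, 0, 227.976] pointing down, gripper open.
Joint ranges: [-177.97, 177.97], [-48.28, 115.42], [12.27, 149.76], [-77.06, 257.06], [2.81, 150.46], [-146.56, 146.56]. Speed limits (degrees/s): [147.25, 147.25, 180, 180, 180, 180].

INTERFACE

Orientations are given as [roll, pitch, yaw] about the fixed x, y, z axes, in that order (R = Rz(yaw) Ry(pitch) Rx(roll)).
In Python, from workcell import status, cams, env, finder gives the robot as it stands.
- The arm moves only by the tool apply_moves, never from a script. Its argument "increments" is a list of rows, each a list of 7 numbers: the opening, from -1 (shut) to 1 (fully open), then the shift along the world's x, y, z in m, then the turn, a rotation vector about the world's x, y, z in degrees. In form: [[gripper, x, y, z, ax, ay, az], ...]. A call has 1 to 5 rows; each row shifts and turns the commanded pose from where the row before left it; what a row does not reach is not made up. A row lasts 1/12 s, in which the tool goes at most 41.7 mm and 7.16 degrees, less where a joint would pass 70% of its speed; a pose out of reach is approached as far as the arm can. A call with a gripper value outside its range is refused whole. The fingers move at their own pace and stop on an object; "newtons" is the grip in N (left out, the last holds). Time passes only in rows, so rows that do not move let the fingers close. It gives the time, the measured TCP pose, the force, the opening and the grip force at its end, in the units of the state.
- status.state(): the state, without advancing time (a new reading comes with each control period).
- cams.grab_frame(name): name is "scene" or "side" or "wrist"; returns a dict with "color" (420x560x3 uint8, red, green, blue), "intrinsics" (3x3 intrinsics, pixels), "k1" (the pictures are not rectified: a ray, as slopes to the right and down, at radius r is drawn at 1 + k1 r^2 times it, then the intrinsics apply), "R" (3x3) and "t" (3): a world point X has camera coordinates R X + t. Camera axes: x right, y down, z forward; pixel columns grow to the right and rows downward; lengths in mm; the calibration is good to about 2 mm. A picture is of the moment at which its call begins. There is no depth.
- env.job_done(): hands the job in; it is judged then, once.
Trained networks look in the newest picture that a camera, given by its name, has taken for a name from the list of things; names that differ only in an ending like _2 or _b are one class to them, and where a whole thing is asked for, a point or a joint stands for the part that bears it (a point fixed in the world has none). Each returns a list of dicts, best first, with "score" (0 to 1); they miss things now and then, are a little off and sometimes report something else, mostly with a low value. They report only what shows in the picture. A call takes as long as a camera call. They do not tell look-alikes from the thing itself.
- finder.boxes_of(query, camera): "rect" ([left, top, width, height] in pixels, round what is visible of it).
- finder.trace(query, camera): "pixels" (420x560 bool, what is visible of it) and "rect" ([left, top, width, height] in pixels, round what is visible of it).
The state is a dict: "time_s": time; "qpos": joint angles; "qvel": joint speeds; "effort": joint torques, N m; "ee_pos": TCP position; "ee_rot": TCP orientation; "force": force on the tool from outside, world axes, zero at the start; "torque": the same for the moment, N m; "gripper_width": finger opening in mm; "gripper_force": force on a finger pad.
Only numpy, scipy, OpenCV 4.12 (cv2) and the standard library are available. Lean on these libraries where they do the work, as an engineer would, in place of code of your own. Each camera call takes 0.05 s, during which the arm holds its last target. There are 200 camera calls.

## Working session

There is one attempt and no reset: what is moved stays moved. The work goes in short steps, Python scripts to look and compute and a tool call to move; the robot and the scene stay as the last step left them, time stands still between calls to the robot, and variables do not carry over. Pictures are saved under pics/ and viewed, at most 14 in all, crops included, and the job is handed in when it is done.

Besides the shell and the picture viewer there is one more tool, called as name(argument=value, ...), one argument or row to a line, values as JSON. apply_moves: Moves the arm, as the interface text tells. Its arguments: {"type":"object","properties":{"increments":{"type":"array","items":{"type":"array","items":{"type":"number"}}},"newtons":{"type":"number"}},"required":["increments"]}

```bash
mkdir -p pics; ls; python3 - <<'E'
from workcell import status, cams, env, finder
import cv2,numpy as np
for n in ["scene","side"]:
    f=cams.grab_frame(n); cv2.imwrite(f"pics/{n}0.png",f["color"][:,:,::-1])
    print(n,f["intrinsics"].tolist(),f["k1"],(-f["R"].T@f["t"]).round(0))
    for q in ["mill_mid","spice_jar_mid","jam_jar_mid","tub_mid","coaster_1_top","yellow_cup","pink_cup"]:
        print(q,[(np.round(b["rect"]).tolist(),round(b["score"],2)) for b in finder.boxes_of(q,n)][:6])
print(status.state()["time_s"])
E
```

```text
pics
scene [[522.1332904812065, 0.0, 275.8591128607634], [0.0, 522.1332904812065, 210.57575112334985], [0.0, 0.0, 1.0]] -0.11936752958056618 [-413. -469.  881.]
mill_mid [([351.0, 240.0, 25.0, 56.0], 0.64)]
spice_jar_mid [([259.0, 249.0, 22.0, 51.0], 0.92), ([337.0, 280.0, 28.0, 48.0], 0.92), ([288.0, 234.0, 26.0, 39.0], 0.83), ([295.0, 257.0, 21.0, 50.0], 0.81)]
jam_jar_mid [([221.0, 212.0, 27.0, 39.0], 0.92), ([178.0, 152.0, 32.0, 47.0], 0.45)]
tub_mid [([163.0, 211.0, 26.0, 22.0], 0.66)]
coaster_1_top [([224.0, 194.0, 32.0, 17.0], 0.67)]
yellow_cup [([180.0, 153.0, 29.0, 46.0], 0.92)]
pink_cup [([390.0, 189.0, 33.0, 49.0], 0.74)]
side [[418.1735969682292, 0.0, 277.0718641178359], [0.0, 418.1735969682292, 206.28592403105762], [0.0, 0.0, 1.0]] 0.011955206919000145 [  550. -1080.   744.]
mill_mid [([231.0, 247.0, 25.0, 52.0], 0.77)]
spice_jar_mid [([237.0, 222.0, 19.0, 40.0], 0.89), ([191.0, 258.0, 22.0, 41.0], 0.88), ([211.0, 215.0, 17.0, 34.0], 0.74), ([210.0, 234.0, 16.0, 40.0], 0.68)]
jam_jar_mid [([251.0, 196.0, 17.0, 29.0], 0.74)]
tub_mid [([254.0, 184.0, 16.0, 10.0], 0.59), ([326.0, 256.0, 32.0, 52.0], 0.32)]
coaster_1_top [([297.0, 205.0, 19.0, 9.0], 0.79)]
yellow_cup [([296.0, 160.0, 21.0, 34.0], 0.66)]
pink_cup [([324.0, 256.0, 33.0, 49.0], 0.66), ([235.0, 244.0, 19.0, 55.0], 0.65)]
0.8
```

```bash
sleep 0
python3 - <<'E'
import cv2
a=cv2.imread("pics/scene0.png");b=cv2.imread("pics/side0.png")
cv2.imwrite("pics/s1.png",cv2.resize(a[140:340,150:440],None,fx=2.75,fy=2.75,interpolation=cv2.INTER_CUBIC))
cv2.imwrite("pics/s2.png",cv2.resize(b[150:320,180:370],None,fx=3.5,fy=3.5,interpolation=cv2.INTER_CUBIC))
E
```

```text
(no output)
```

View pics/s1.png

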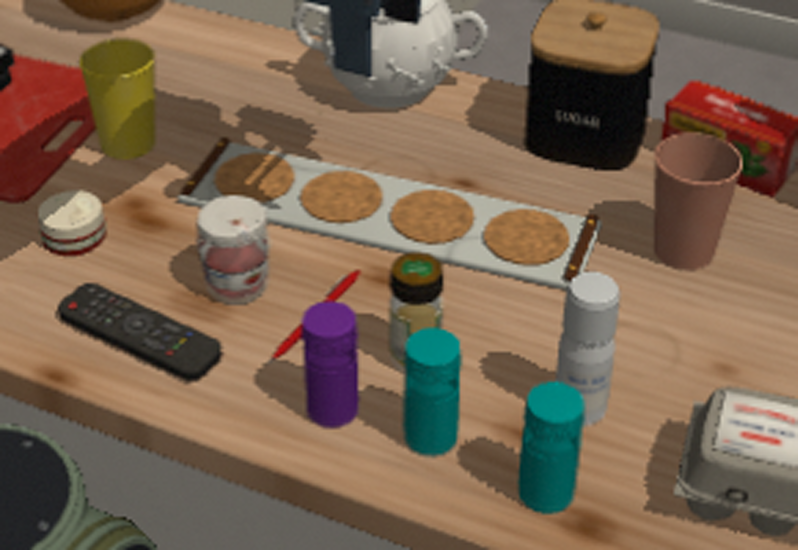

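View pics/s2.png

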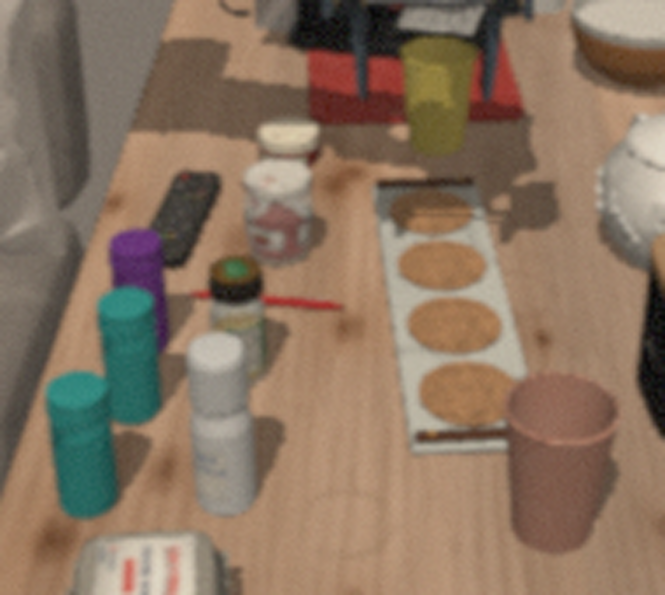

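The scene shows the yellow cup at the left (crop ~(120,95)) and the pink one at the right (~(700,200)). So the mill goes on coaster 1, the spice jar on 2, the jam jar on 3 and the tub on 4. The real spice jar, with the brown and green lid, is at crop (415,305). The purple jar and the two turquoise jars in front of it are decoys.

```bash
cat > h.py <<'E'
from workcell import status, cams, env, finder
import cv2,numpy as np
from scipy.optimize import least_squares
def proj(f,X):
    c=np.atleast_2d(X)@f["R"].T+f["t"]; s=c[:,:2]/c[:,2:]; s=s*(1+f["k1"]*(s**2).sum(1,keepdims=True))
    K=f["intrinsics"]; return s@K[:2,:2].T+K[:2,2]
def ray(f,uv,z):
    K=f["intrinsics"]; d=(np.asarray(uv,float)-K[:2,2])/K[0,0]; s=d.copy()
    for _ in range(20): s=d/(1+f["k1"]*(s@s))
    w=f["R"].T@np.r_[s,1]; o=-f["R"].T@f["t"]; return o+w*(z-o[2])/w[2]
A=np.linspace(0,2*np.pi,73)
def cyl(x,y,levels):  # levels: (z,r)
    return np.vstack([np.c_[x+r*np.cos(A),y+r*np.sin(A),0*A+z] for z,r in levels])
def box(f,x,y,lv):
    p=proj(f,cyl(x,y,lv)); return np.r_[p.min(0),p.max(0)]
def fit(obs,lv,x0):  # obs: (frame, [l,t,w,h], weights4)
    def r(p): return np.concatenate([(box(f,*p,lv)-np.array([b[0],b[1],b[0]+b[2],b[1]+b[3]]))*np.array(w) for f,b,w in obs])
    s=least_squares(r,x0); return s.x.round(1),r(s.x).round(1)
LV=dict(mill=[(0,22.5),(139,22)],spice=[(0,22),(105,22)],jam=[(0,31),(10,34),(60,34),(84,31.5)],tub=[(0,31.5),(34,31.5)],yel=[(0,28),(109,39)],pink=[(0,28),(112,40.5)])
E
python3 - <<'E'
from h import *
F={n:cams.grab_frame(n) for n in ["scene","side"]}
S,D=F["scene"],F["side"]
c1=np.array([[255,178],[341,196],[431,216],[526,236]])/2.75+[150,140]
c2=np.array([[431,211],[442,265],[455,325],[467,393]])/3.5+[180,150]
for a,b in zip(c1,c2): print(ray(S,a,13).round(0),ray(D,b,13).round(0))
W=[1,1,1,1];W0=[1,1,1,0]
o=dict(mill=[(S,[351,240,25,56],[1,1,1,0]),(D,[231,247,25,52],[0,0,0,0])],
 spice=[(S,[288,234,26,39],[0,0,0,0])],
 jam=[(S,[221,212,27,39],W),(D,[251,196,17,29],[0,1,1,1])],
 tub=[(S,[163,211,26,22],W)],yel=[(S,[180,153,29,46],W),(D,[296,160,21,34],W)],pink=[(S,[390,189,33,49],W),(D,[324,256,33,49],W)])
# manual boxes from crops
m=lambda l,t,r,b,k,ox,oy:[ox+l/k,oy+t/k,(r-l)/k,(b-t)/k]
o["mill"]=[(S,m(557,272,618,422,2.75,150,140),[0,1,1,1]),(D,m(189,334,256,514,3.5,180,150),W)]
o["spice"]=[(S,m(389,252,443,365,2.75,150,140),[1,1,1,0]),(D,m(209,255,268,380,3.5,180,150),[1,1,1,0])]
for k in o: print(k,*fit(o[k],LV[k],[500,0]))
E
```

```text
[585. 140.  13.] [590. 139.  13.]
[595.  48.  13.] [598.  43.  13.]
[603. -46.  13.] [607. -51.  13.]
[ 612. -141.   13.] [ 614. -144.   13.]
mill [ 431.2 -256.5] [-0.  -2.8  1.   1.4 -1.  -2.4 -0.1  0.8]
spice [ 427.7 -107.2] [ 0.5 -0.8  0.1  0.  -0.4 -0.7 -0.4  0. ]
jam [442.5  83.7] [-0.8 -0.9  0.4  1.6 -0.  -1.4  0.9  1.6]
tub [438.5 263. ] [ 0.4 -1.4 -0.4  1.3]
yel [600.4 298.2] [ 0.6  0.2 -0.7 -1.4 -0.7  0.3 -0.1  1. ]
pink [ 669.8 -283.8] [-1.3 -1.1 -1.8  0.4 -0.4 -0.1  0.7  4.2]
```

```bash
python3 - <<'E'
from h import *
s=status.state(); print(s["ee_pos"],s["ee_rot"],s["time_s"])
f=cams.grab_frame("wrist"); cv2.imwrite("pics/w0.png",f["color"][:,:,::-1])
print((-f["R"].T@f["t"]).round(1),f["R"].round(2).tolist(),f["intrinsics"][0,0],f["k1"])
for q in ["coaster_1_top","tub_mid","jam_jar_mid","spice_jar_mid"]:
    for b in finder.trace(q,"wrist"):
        m=b["pixels"]; uv=np.argwhere(m).mean(0)[::-1]; print(q,round(b["score"],2),np.round(b["rect"]).tolist(),ray(f,uv,13).round(1))
S=cams.grab_frame("scene")
for u,v in [(331,412),(432,440),(548,497)]: print("decoy",ray(S,np.array([u,v])/2.75+[150,140],0).round(0))
E
```

```text
[5.75009311e+02 6.83889799e-03 2.27993213e+02] [ 1.79992434e+02 -4.16862848e-04  9.00022434e+01] 0.9
[574.4  76.7 385.8] [[1.0, 0.0, -0.0], [0.0, -0.96, 0.27], [-0.0, -0.27, -0.96]] 334.28646845370895 -0.0045946922005070745
coaster_1_top 0.88 [249.0, 0.0, 82.0, 91.0] [586.3 146.7  13. ]
jam_jar_mid 0.62 [90.0, 70.0, 96.0, 71.0] [422.5  86.2  13. ]
spice_jar_mid 0.63 [12.0, 222.0, 93.0, 40.0] [322.7 -70.1  13. ]
spice_jar_mid 0.58 [116.0, 254.0, 37.0, 31.0] [404.4 -96.9  13. ]
decoy [337. -70.  -0.]
decoy [ 344. -160.    0.]
decoy [ 326. -268.   -0.]
```

View pics/w0.png

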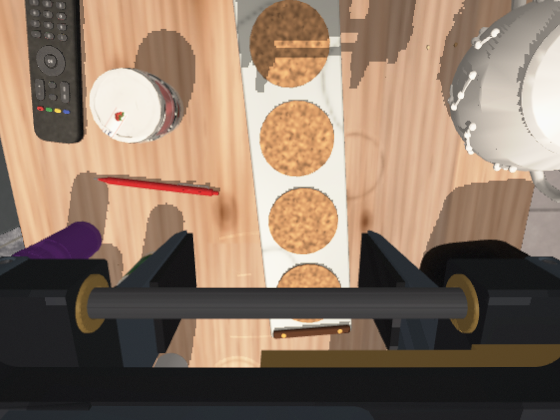

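The wrist view shows coaster 2 at about (297,138), coaster 3 at (303,220) and the jam lid at (132,105). The fingers close along world x. I'll move next to the tub and look from near.

apply_moves(
  increments=[
    [1,-0.022,0.028,0,0,0,0],
    [1,-0.022,0.028,0,0,0,0],
    [1,-0.022,0.028,0,0,0,0],
    [1,-0.022,0.028,0,0,0,0],
    [1,-0.022,0.028,0,0,0,0],
  ],
  newtons=20,
)

```text
time_s: 1.62
ee_pos: [463.9, 141.0, 228.0]
ee_rot: [180.0, -0.0, 90.0]
force: [0.2, 0.0, 0.9]
gripper_width: 91.3
gripper_force: 0.0
```

apply_moves(
  increments=[
    [1,-0.022,0.028,0,0,0,0],
    [1,0,0,0,0,0,0],
    [1,0,0,0,0,0,0],
  ],
)

```text
time_s: 1.87
ee_pos: [442.3, 169.0, 228.3]
ee_rot: [180.0, 0.0, 90.2]
force: [-0.1, -0.8, 0.3]
gripper_width: 91.3
gripper_force: 0.0
```

```bash
cat >> h.py <<'E'
def rimfit(f,mask,z,r,guess=None):
    """fit centre of a disc (radius r, height z) to bounding box of mask"""
    v,u=np.nonzero(mask); b=[u.min(),v.min(),u.max()+1-u.min(),v.max()+1-v.min()]
    return fit([(f,b,[1,1,1,1])],[(z,r)],guess if guess is not None else ray(f,[u.mean(),v.mean()],z)[:2])
E
python3 - <<'E'
from h import *
s=status.state(); print(s["ee_pos"],s["ee_rot"],s["time_s"])
f=cams.grab_frame("wrist"); cv2.imwrite("pics/w1.png",f["color"][:,:,::-1])
for q,lv in [("coaster_1_top",[(13,41)]),("tub_mid",LV["tub"]),("jam_jar_mid",LV["jam"])]:
    for b in finder.trace(q,"wrist"):
        print(q,round(b["score"],2),np.round(b["rect"]).tolist(),*fit([(f,b["rect"],[1]*4)],lv,s["ee_pos"][:2]+[0,80]))
from types import SimpleNamespace
K=f["intrinsics"]
# coasters from the first wrist frame (camera moved rigidly with TCP, same orientation)
g=dict(f); C=np.array([574.4,76.7,385.8]); g["t"]=-f["R"]@C
for u in [(289,43),(297,137.5),(303.5,220.5)]: print(ray(g,u,13).round(1))
E
```

```text
[442.27235248 169.00721508 228.3005689 ] [1.79950098e+02 6.65141453e-03 9.02007390e+01] 1.8667
coaster_1_top 0.63 [363.0, 172.0, 78.0, 69.0] [586.6 143.7] [ 3.3  0.3 -3.2 -0.6]
tub_mid 0.96 [245.0, 62.0, 62.0, 64.0] [439.9 264.9] [-0.6 -1.3  0.6  1.5]
tub_mid 0.46 [367.0, 172.0, 74.0, 70.0] [586.1 145.7] [ 4.3  4.5 -3.9 -4.8]
jam_jar_mid 0.93 [247.0, 232.0, 63.0, 55.0] [443.7  95.9] [ -0.6 -14.5   0.6  13.2]
[586.4 147.   13. ]
[596.5  52.9  13. ]
[606.  -42.2  13. ]
```

View pics/w1.png

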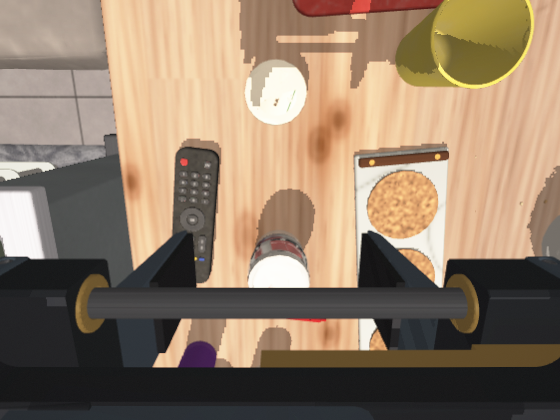

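The tub's lid is centred at about (275,92) and coaster 1 at about (403,204). The fit puts the tub at (440,264.5). I'll grip it there.

apply_moves(
  increments=[
    [1,-0.001,0.032,0,0,0,0],
    [1,-0.001,0.032,-0.01,0,0,0],
    [1,-0.001,0.0325,-0.02,0,0,0],
    [1,0,0,-0.04,0,0,0],
    [1,0,0,-0.04,0,0,0],
  ],
)

```text
time_s: 2.48
ee_pos: [442.0, 265.9, 117.7]
ee_rot: [179.8, -0.1, 90.0]
force: [0.5, -0.4, -0.7]
gripper_width: 91.4
gripper_force: 0.0
```

apply_moves(
  increments=[
    [1,0,0,-0.04,0,0,0],
    [1,0,0,-0.036,0,0,0],
    [1,0,0,-0.02,0,0,0],
    [1,0,0,-0.005,0,0,0],
    [-0.5,0,0,0,0,0,0],
  ],
  newtons=15,
)

```text
time_s: 2.9
ee_pos: [440.0, 263.1, 15.9]
ee_rot: [-179.8, 0.1, 89.9]
force: [0.4, 0.2, -0.2]
gripper_width: 86.9
gripper_force: 0.0
```

apply_moves(
  increments=[
    [-0.5,0,0,0,0,0,0],
    [-0.5,0,0,0,0,0,0],
    [-0.5,0,0,0,0,0,0],
    [-0.5,0,0,0,0,0,0],
  ],
)

```text
time_s: 3.23
ee_pos: [440.7, 264.5, 17.5]
ee_rot: [179.9, -0.0, 90.0]
force: [0.4, 0.7, 0.7]
gripper_width: 62.4
gripper_force: 15.0
```

apply_moves(
  increments=[
    [-0.5,0,0,0.015,0,0,0],
    [-0.5,0,0,0.035,0,0,0],
    [-0.5,0,0,0.04,0,0,0],
    [-0.5,0,0,0.04,0,0,0],
    [-0.5,0.008,-0.0165,0.02,0,0,0],
  ],
)

```text
time_s: 3.65
ee_pos: [449.1, 250.5, 172.0]
ee_rot: [179.6, -0.3, 90.1]
force: [1.4, -0.5, -1.5]
gripper_width: 62.5
gripper_force: 15.0
```

apply_moves(
  increments=[
    [-0.5,0.016,-0.033,0,0,0,0],
    [-0.5,0.016,-0.033,0,0,0,0],
    [-0.5,0.016,-0.033,0,0,0,0],
    [-0.5,0.016,-0.033,0,0,0,0],
    [-0.5,0.016,-0.033,0,0,0,0],
  ],
)

```text
time_s: 4.07
ee_pos: [528.4, 81.3, 167.3]
ee_rot: [180.0, -0.0, 90.0]
force: [-0.2, 0.6, -0.0]
gripper_width: 62.3
gripper_force: 15.0
```

apply_moves(
  increments=[
    [-0.5,0.016,-0.033,0,0,0,0],
    [-0.5,0.016,-0.033,0,0,0,0],
    [-0.5,0.016,-0.033,0,0,0,0],
    [-0.5,0.016,-0.033,0,0,0,0],
    [-0.5,0.008,-0.011,0,0,0,0],
  ],
)

```text
time_s: 4.48
ee_pos: [601.5, -64.5, 167.0]
ee_rot: [179.9, 0.1, 89.8]
force: [0.4, -0.4, -0.7]
gripper_width: 62.4
gripper_force: 15.0
```

apply_moves(
  increments=[
    [-0.5,0,0,0,0,0,0],
    [-0.5,0,0,0,0,0,0],
  ],
)

```text
time_s: 4.65
ee_pos: [599.7, -60.1, 166.6]
ee_rot: [-179.9, -0.1, 89.9]
force: [-0.9, -0.0, -0.7]
gripper_width: 62.4
gripper_force: 15.0
```

```bash
cat >> h.py <<'E'
def coaster_row(f,x0=(586.5,143.5,5.8),dbg=None):
    """fit row (x1,y1,turn) to finder traces of whole coasters"""
    T=[]
    for b in finder.trace("coaster_1_top","wrist"):
        if b["score"]>.4 and b["rect"][1]>1 and b["rect"][1]+b["rect"][3]<255:
            T.append(b["rect"]); p,r=fit([(f,b["rect"],[1]*4)],[(13,41)],ray(f,[b["rect"][0]+b["rect"][2]/2,b["rect"][1]+b["rect"][3]/2],13)[:2])
            print("coaster",round(b["score"],2),np.round(b["rect"]).tolist(),p,r)
E
python3 - <<'E'
from h import *
s=status.state(); print(s["ee_pos"],s["ee_rot"],s["time_s"])
f=cams.grab_frame("wrist"); cv2.imwrite("pics/w2.png",f["color"][:,:,::-1]); coaster_row(f)
E
```

```text
[599.68120007 -60.06606047 166.62609724] [-1.79939318e+02 -5.12391273e-02  8.99139518e+01] 4.65
```

View pics/w2.png

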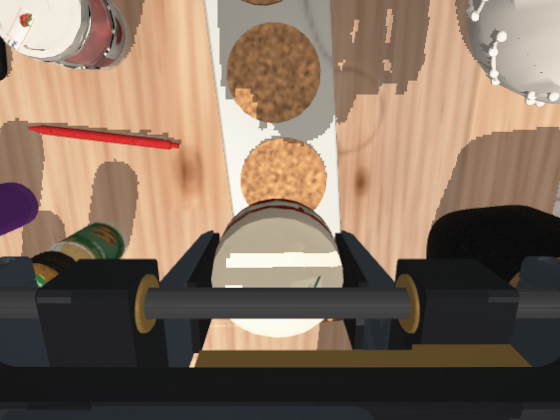

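Coaster 2 spans about (227..320, 23..123). Coaster 3 has its left, right and top edges at (241, 327, 138), and the held tub hides the rest.

```bash
python3 - <<'E'
from h import *
f=cams.grab_frame("wrist"); coaster_row(f)
obs2=(f,[227,23,93,100],[1]*4); obs3=(f,[241,138,86,80],[1,1,1,0])
print(fit([obs2],[(13,41)],[596,49]),fit([obs3],[(13,41)],[605,-45]))
# hold frame: tub lid centre
print(fit([(f,[213,200,130,137],[1,0,1,1])],[(195,31.5)],[600,-60]))
# colour segmentation of cork
h=cv2.cvtColor(f["color"],cv2.COLOR_RGB2HSV)
im=f["color"].astype(int); m=((im[:,:,0]-im[:,:,2])>60).astype(np.uint8)
S=cams.grab_frame("scene"); 
for n in["scene"]:
    for b in finder.trace("coaster_1_top",n):
        r=b["rect"]; print(round(b["score"],2),np.round(r).tolist(),fit([(S,r,[1]*4)],[(13,41)],ray(S,[r[0]+r[2]/2,r[1]+r[3]/2],13)[:2]))
E
```

```text
(array([595.1,  51.5]), array([-0.6, -0.5,  0.6,  0.6])) (array([604.9, -43.3]), array([-0.3,  0. ,  0.3,  0. ]))
(array([599. , -47.9]), array([-8.9,  0. ,  8.9,  1.3]))
```

apply_moves(
  increments=[
    [-0.5,0.005,-0.026,0,0,0,0],
    [-0.5,0.005,-0.026,0,0,0,0],
    [-0.5,0.0045,-0.026,0,0,0,0],
    [-0.5,0,0,-0.03,0,0,0],
    [-0.5,0,0,-0.04,0,0,0],
  ],
)

```text
time_s: 5.37
ee_pos: [617.8, -139.5, 100.3]
ee_rot: [179.4, 0.1, 89.9]
force: [0.2, -0.3, -1.6]
gripper_width: 62.0
gripper_force: 15.0
```

apply_moves(
  increments=[
    [-0.5,0,0,-0.035,0,0,0],
    [-0.5,0,0,-0.02,0,0,0],
    [-0.5,0,0,-0.007,0,0,0],
    [-0.5,0,0,-0.003,0,0,0],
    [-0.5,0,0,-0.001,0,0,0],
  ],
)

```text
time_s: 5.78
ee_pos: [615.3, -137.7, 31.7]
ee_rot: [179.9, 0.0, 90.0]
force: [0.3, 0.2, -1.2]
gripper_width: 62.2
gripper_force: 15.0
```

apply_moves(
  increments=[
    [-0.5,0,0,0,0,0,0],
    [-0.5,0,0,0,0,0,0],
    [-0.5,0,0,0,0,0,0],
  ],
)

```text
time_s: 6.03
ee_pos: [615.5, -138.1, 32.6]
ee_rot: [179.8, 0.0, 90.0]
force: [-0.1, 0.4, -1.1]
gripper_width: 62.5
gripper_force: 15.0
```

apply_moves(
  increments=[
    [-0.5,-0.0005,0,-0.001,0,0,0],
    [-0.5,0,0,0,0,0,0],
    [0.4,0,0,0,0,0,0],
    [0.8,0,0,0,0,0,0],
    [0.8,0,0,0,0,0,0],
  ],
)

```text
time_s: 6.45
ee_pos: [614.1, -138.1, 30.1]
ee_rot: [180.0, 0.0, 90.0]
force: [-0.0, -0.3, 0.6]
gripper_width: 74.2
gripper_force: 0.0
```

apply_moves(
  increments=[
    [0.8,0,0,0,0,0,0],
    [1,0,0,0.02,0,0,0],
    [1,0,0,0.035,0,0,0],
    [1,0,0,0.04,0,0,0],
    [1,0,0,0.04,0,0,0],
  ],
)

```text
time_s: 6.87
ee_pos: [613.4, -137.8, 165.9]
ee_rot: [-179.9, -0.0, 90.0]
force: [0.3, -0.7, -0.7]
gripper_width: 91.0
gripper_force: 0.0
```

apply_moves(
  increments=[
    [1,0,-0.025,0.02,0,0,0],
    [1,0,-0.03,0.02,0,0,0],
    [1,0,-0.03,0.02,0,0,0],
    [1,0,0,0,0,0,0],
    [1,0,0,0,0,0,0],
  ],
)

```text
time_s: 7.28
ee_pos: [614.3, -224.4, 226.1]
ee_rot: [179.9, 0.0, 89.9]
force: [-0.3, -0.5, -0.4]
gripper_width: 91.2
gripper_force: 0.0
```

```bash
python3 - <<'E'
from h import *
s=status.state(); print(s["ee_pos"],s["ee_rot"],s["time_s"])
f=cams.grab_frame("wrist"); cv2.imwrite("pics/w3.png",f["color"][:,:,::-1]); coaster_row(f)
lv=[(13,31.5),(47,31.5)]
for b in finder.trace("tub_mid","wrist"): print(round(b["score"],2),np.round(b["rect"]).tolist(),fit([(f,b["rect"],[1]*4)],lv,[615,-138]))
E
```

```text
[ 614.30070535 -224.43173249  226.07744313] [1.79851868e+02 3.26356402e-02 8.98560439e+01] 7.2833
coaster 0.61 [242.0, 69.0, 65.0, 67.0] [ 611.8 -136.9] [-6.2 -6.4  6.2  7.7]
0.77 [243.0, 70.0, 65.0, 65.0] (array([ 612.6, -136.9]), array([-0.3, -1.9,  0.3,  2.2]))
```

View pics/w3.png

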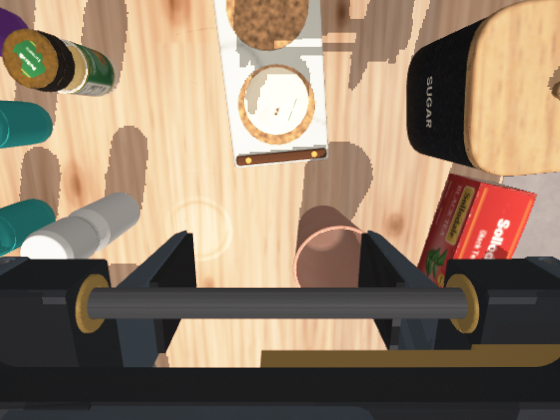

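The tub sits on coaster 4 with its lid at about (275,100). The coaster spans (238..315, 65..143), so it is well centred. The jam jar is next.

apply_moves(
  increments=[
    [1,-0.024,0.029,0,0,0,0],
    [1,-0.025,0.029,0,0,0,0],
    [1,-0.025,0.029,0,0,0,0],
    [1,-0.025,0.029,0,0,0,0],
    [1,-0.025,0.029,0,0,0,0],
  ],
)

```text
time_s: 7.85
ee_pos: [487.8, -75.6, 223.7]
ee_rot: [-179.9, -0.1, 90.1]
force: [1.5, 0.7, -0.1]
gripper_width: 91.1
gripper_force: 0.0
```

apply_moves(
  increments=[
    [1,-0.024,0.029,0,0,0,0],
    [1,-0.024,0.029,0,0,0,0],
    [1,0,0,0,0,0,0],
    [1,0,0,0,0,0,0],
  ],
)

```text
time_s: 8.18
ee_pos: [440.3, -18.1, 224.5]
ee_rot: [-179.9, -0.0, 90.2]
force: [0.1, -0.0, 0.2]
gripper_width: 91.3
gripper_force: 0.0
```

```bash
python3 - <<'E'
from h import *
s=status.state(); print(s["ee_pos"],s["ee_rot"],s["time_s"])
f=cams.grab_frame("wrist"); cv2.imwrite("pics/w4.png",f["color"][:,:,::-1])
for b in finder.trace("jam_jar_mid","wrist"): print(round(b["score"],2),np.round(b["rect"]).tolist(),fit([(f,b["rect"],[1]*4)],LV["jam"],[442,84]))
g=dict(f); off=-f["R"].T@f["t"]-s["ee_pos"]; print(off)
g["t"]=-f["R"]@(np.array([614.3,-224.2,226.5])+off)
print(fit([(g,[238,65,77,78],[1]*4)],[(13,41)],[615,-138]),fit([(g,[243,70,65,62],[1]*4)],[(47,31)],[615,-138]))
print("spice lid",ray(g,[30,57],105))
E
```

```text
[440.34819562 -18.114337   224.52943711] [-1.79939818e+02 -7.89989066e-03  9.02365836e+01] 8.1833
0.93 [245.0, 46.0, 76.0, 78.0] (array([444.6,  82.8]), array([ 0.3, -1.6, -0.3,  2. ]))
[ -0.73651413  76.73524167 157.78317485]
(array([ 612.4, -137.8]), array([-0.1, -1.4,  0.1,  1.6])) (array([ 611.5, -135.6]), array([ 0.2, -2.7, -0.2,  3. ]))
spice lid [ 422.23589296 -105.09637272  105.        ]
```

View pics/w4.png

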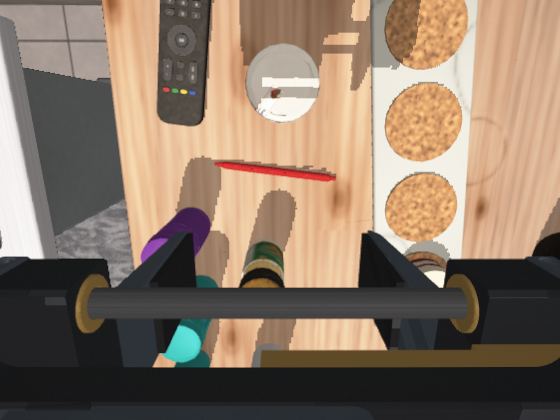

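The jam lid is at about (282,83). I'll let the arm settle and re-measure.

apply_moves(
  increments=[
    [1,0,0,0,0,0,0],
    [1,0,0,0,0,0,0],
    [1,0,0,0,0,0,0],
    [1,0,0,0,0,0,0],
  ],
)

```text
time_s: 8.62
ee_pos: [442.4, -20.5, 224.7]
ee_rot: [-180.0, -0.0, 89.9]
force: [1.0, -0.8, 0.0]
gripper_width: 91.3
gripper_force: 0.0
```

```bash
python3 - <<'E'
from h import *
for _ in range(3):
    s=status.state(); f=cams.grab_frame("wrist"); print(s["ee_pos"].round(1) if hasattr(s["ee_pos"],'round') else s["ee_pos"],s["time_s"],(-f["R"].T@f["t"]).round(1))
    for b in finder.trace("jam_jar_mid","wrist"): print(round(b["score"],2),np.round(b["rect"]).tolist(),fit([(f,b["rect"],[1]*4)],LV["jam"],[442,84]))
coaster_row(f)
for b in finder.trace("spice_jar_mid","wrist"): print(round(b["score"],2),np.round(b["rect"]).tolist())
E
```

```text
[442.4 -20.5 224.7] 8.6167 [441.9  56.2 382.5]
0.95 [242.0, 41.0, 76.0, 81.0] (array([443.8,  83.2]), array([ 0.2, -0.7, -0.1,  0.9]))
[442.2 -20.4 224.8] 8.7167 [441.7  56.4 382.6]
0.92 [243.0, 44.0, 76.0, 78.0] (array([445. ,  82.1]), array([ 0.1, -1.9, -0.1,  2.3]))
[442.1 -20.2 224.9] 8.8167 [441.6  56.5 382.7]
0.69 [243.0, 44.0, 75.0, 77.0] (array([444.3,  82.7]), array([-0.2, -2.6,  0.2,  3.1]))
coaster 0.45 [385.0, 171.0, 70.0, 68.0] [604.6 -44.1] [-1.2 -0.5  1.2  0.7]
0.85 [234.0, 237.0, 48.0, 51.0]
0.85 [161.0, 270.0, 56.0, 89.0]
0.83 [139.0, 204.0, 71.0, 59.0]
0.82 [175.0, 350.0, 35.0, 17.0]
```

apply_moves(
  increments=[
    [1,0.001,0.034,0,0,0,0],
    [1,0.001,0.034,0,0,0,0],
    [1,0,0.035,-0.01,0,0,0],
    [1,0,0,-0.03,0,0,0],
    [1,0,0,-0.04,0,0,0],
  ],
)

```text
time_s: 9.43
ee_pos: [446.6, 85.3, 146.7]
ee_rot: [179.5, -0.1, 90.2]
force: [0.0, -0.4, -0.7]
gripper_width: 91.3
gripper_force: 0.0
```

apply_moves(
  increments=[
    [1,0,0,-0.035,0,0,0],
    [1,0,0,-0.03,0,0,0],
    [1,0,0,-0.018,0,0,0],
    [1,0,0,-0.007,0,0,0],
    [1,0,0,0,0,0,0],
  ],
)

```text
time_s: 9.85
ee_pos: [443.1, 82.9, 53.7]
ee_rot: [-179.8, 0.0, 90.0]
force: [-0.8, -0.1, 0.6]
gripper_width: 91.1
gripper_force: 0.0
```

apply_moves(
  increments=[
    [-0.3,0,0,0,0,0,0],
    [-0.3,0,0,0,0,0,0],
    [-0.3,0,0,0,0,0,0],
    [-0.3,0,0,0,0,0,0],
    [-0.3,0,0,0,0,0,0],
  ],
  newtons=25,
)

```text
time_s: 10.27
ee_pos: [444.6, 83.1, 56.0]
ee_rot: [179.9, -0.0, 90.0]
force: [-0.8, -0.3, 4.0]
gripper_width: 64.2
gripper_force: 25.0
```

apply_moves(
  increments=[
    [-0.3,0,0,0.015,0,0,0],
    [-0.3,0,0,0.035,0,0,0],
    [-0.3,0,0,0.04,0,0,0],
    [-0.3,0.01,-0.008,0.02,0,0,0],
    [-0.3,0.025,-0.02,0,0,0,0],
  ],
)

```text
time_s: 10.68
ee_pos: [479.5, 56.5, 170.0]
ee_rot: [179.6, -0.1, 90.2]
force: [1.6, 1.1, -2.4]
gripper_width: 64.2
gripper_force: 25.0
```

apply_moves(
  increments=[
    [-0.3,0.025,-0.02,0,0,0,0],
    [-0.3,0.025,-0.02,0,0,0,0],
    [-0.3,0.025,-0.02,0,0,0,0],
    [-0.3,0.025,-0.02,0,0,0,0],
    [-0.3,0.025,-0.0185,0,0,0,0],
  ],
)

```text
time_s: 11.1
ee_pos: [604.6, -44.8, 164.6]
ee_rot: [-180.0, 0.0, 90.0]
force: [0.9, 0.5, -2.3]
gripper_width: 64.2
gripper_force: 25.0
```

apply_moves(
  increments=[
    [-0.3,0,0,-0.01,0,0,0],
    [-0.3,0,0,-0.03,0,0,0],
    [-0.3,0,0,-0.03,0,0,0],
    [-0.3,0,0,-0.015,0,0,0],
    [-0.3,0,0,-0.005,0,0,0],
  ],
)

```text
time_s: 11.52
ee_pos: [601.1, -43.2, 71.3]
ee_rot: [-179.6, -0.0, 90.0]
force: [-0.4, 0.3, -2.3]
gripper_width: 63.9
gripper_force: 25.0
```

apply_moves(
  increments=[
    [-0.3,0,0,-0.003,0,0,0],
    [-0.3,0,0,-0.002,0,0,0],
    [-0.3,0,0,0,0,0,0],
    [-0.3,0,0,0,0,0,0],
  ],
)

```text
time_s: 11.85
ee_pos: [604.8, -43.5, 71.3]
ee_rot: [179.9, 0.0, 90.0]
force: [-0.2, -0.0, -2.9]
gripper_width: 64.3
gripper_force: 25.0
```

apply_moves(
  increments=[
    [-0.3,0,0,-0.001,0,0,0],
    [-0.3,0,0,-0.001,0,0,0],
    [-0.3,0,0,0,0,0,0],
    [-0.3,0,0,0,0,0,0],
  ],
)

```text
time_s: 12.18
ee_pos: [604.7, -43.5, 69.1]
ee_rot: [179.9, 0.0, 90.0]
force: [-0.2, -0.3, 3.5]
gripper_width: 64.3
gripper_force: 25.0
```

apply_moves(
  increments=[
    [0.4,0,0,0,0,0,0],
    [1,0,0,0,0,0,0],
    [1,0,0,0,0,0,0],
    [1,0,0,0,0,0,0],
    [1,0,0,0.03,0,0,0],
  ],
)

```text
time_s: 12.6
ee_pos: [599.9, -43.2, 92.6]
ee_rot: [-179.3, -0.1, 90.0]
force: [0.5, 0.1, 0.2]
gripper_width: 88.1
gripper_force: 0.0
```

apply_moves(
  increments=[
    [1,0,0,0.04,0,0,0],
    [1,0,0,0.04,0,0,0],
    [1,0,-0.03,0.03,0,0,0],
    [1,0,-0.035,0.017,0,0,0],
    [1,0,-0.03,0,0,0,0],
  ],
)

```text
time_s: 13.02
ee_pos: [606.2, -139.6, 229.6]
ee_rot: [179.5, 0.2, 90.1]
force: [1.1, 0.2, 0.5]
gripper_width: 91.2
gripper_force: 0.0
```

apply_moves(
  increments=[
    [1,0,0,0,0,0,0],
    [1,0,0,0,0,0,0],
  ],
)

```text
time_s: 13.18
ee_pos: [603.7, -139.2, 224.0]
ee_rot: [-180.0, -0.0, 89.8]
force: [0.1, 0.4, 0.3]
gripper_width: 91.3
gripper_force: 0.0
```

```bash
python3 - <<'E'
from h import *
f=cams.grab_frame("wrist"); cv2.imwrite("pics/w5.png",f["color"][:,:,::-1]); coaster_row(f)
for b in finder.trace("jam_jar_mid","wrist"): print(round(b["score"],2),np.round(b["rect"]).tolist(),fit([(f,b["rect"],[1]*4)],[(z+13,r) for z,r in LV["jam"]],[604,-43]))
np.savez("w5.npz",**{k:f[k] for k in f})
E
```

```text
0.79 [241.0, 50.0, 78.0, 79.0] (array([605.2, -43.2]), array([-0.1, -2.7,  0.1,  3.3]))
```

View pics/w5.png

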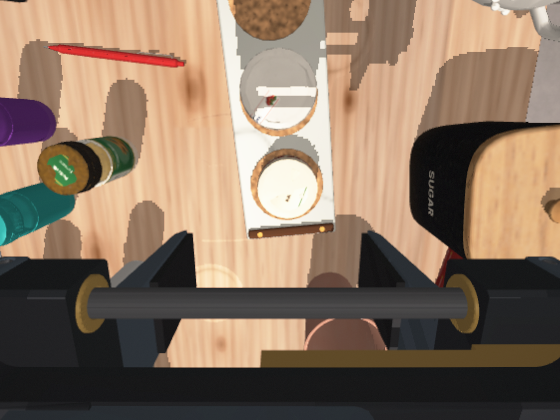

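apply_moves(
  increments=[
    [1,-0.03,-0.011,0,0,0,0],
    [1,-0.036,-0.012,0,0,0,0],
    [1,-0.036,-0.014,0,0,0,0],
    [1,-0.036,-0.014,0,0,0,0],
    [1,-0.036,-0.014,0,0,0,0],
  ],
)

```text
time_s: 13.75
ee_pos: [428.4, -201.9, 223.8]
ee_rot: [-179.9, -0.0, 90.2]
force: [0.5, -1.6, -0.4]
gripper_width: 91.2
gripper_force: 0.0
```

apply_moves(
  increments=[
    [1,-0.005,-0.002,0,0,0,0],
    [1,0,0,0,0,0,0],
    [1,0,0,0,0,0,0],
    [1,0,0,0,0,0,0],
  ],
)

```text
time_s: 14.08
ee_pos: [426.5, -204.4, 224.4]
ee_rot: [179.9, -0.0, 90.1]
force: [0.4, 0.2, -0.0]
gripper_width: 91.0
gripper_force: 0.0
```

```bash
python3 - <<'E'
from h import *
s=status.state(); print(s["ee_pos"])
f=cams.grab_frame("wrist"); cv2.imwrite("pics/w6.png",f["color"][:,:,::-1])
for b in finder.trace("spice_jar_mid","wrist"):
    r=b["rect"]; print(round(b["score"],2),np.round(r).tolist(),fit([(f,r,[1]*4)],LV["spice"],ray(f,[r[0]+r[2]/2,r[1]+r[3]/2],50)[:2]),cv2.mean(f["color"],b["pixels"].astype(np.uint8))[:3])
E
```

```text
[ 426.47178202 -204.37858758  224.40321908]
0.94 [131.0, 0.0, 84.0, 78.0] (array([338. , -68.4]), array([-0. , -0.4,  0. ,  0.7])) (118.72521047708139, 58.21538821328344, 141.27338634237606)
0.93 [152.0, 217.0, 61.0, 52.0] (array([ 332.8, -251.5]), array([ -3.4, -12.7,   4.6,  10.8])) (35.268990169794456, 86.06255585344057, 80.73100983020554)
0.87 [246.0, 59.0, 56.0, 58.0] (array([ 423.2, -108. ]), array([-0.2, -0.6,  0.2,  0.6])) (87.3311762466692, 80.37000380662353, 43.86220022839741)
0.67 [151.0, 120.0, 72.0, 57.0] (array([ 344.1, -155. ]), array([-0.5,  0.3,  0.7, -0.2])) (55.182736156351794, 161.985667752443, 154.0814332247557)
```

View pics/w6.png

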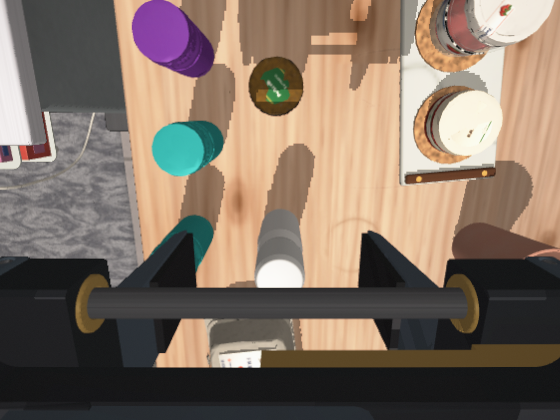

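w5 shows the jam jar upright on coaster 3 (lid at about (278,92), coaster rim even around it) and the tub on 4. In w6 the spice jar is at about (275,86), clear of the purple and turquoise decoys.

apply_moves(
  increments=[
    [0.45,-0.001,0.032,0,0,0,0],
    [0.45,-0.001,0.032,0,0,0,0],
    [0.45,-0.0005,0.033,0,0,0,0],
    [0.45,0,0,-0.02,0,0,0],
    [0.45,0,0,-0.035,0,0,0],
  ],
)

```text
time_s: 14.6
ee_pos: [426.4, -106.6, 171.8]
ee_rot: [179.5, 0.1, 90.3]
force: [0.8, -0.9, -0.2]
gripper_width: 66.3
gripper_force: 0.0
```

apply_moves(
  increments=[
    [0.45,0,0,-0.035,0,0,0],
    [0.45,0,0,-0.035,0,0,0],
    [0.45,0,0,-0.02,0,0,0],
    [0.45,0,0,-0.005,0,0,0],
    [0.45,0,0,0,0,0,0],
  ],
)

```text
time_s: 15.02
ee_pos: [422.3, -107.4, 73.1]
ee_rot: [-179.8, -0.1, 90.1]
force: [0.7, 0.1, 0.4]
gripper_width: 66.1
gripper_force: 0.0
```

apply_moves(
  increments=[
    [-0.6,0,0,0,0,0,0],
    [-0.6,0,0,0,0,0,0],
    [-0.6,0,0,0,0,0,0],
    [-0.6,0,0,0,0,0,0],
    [-0.6,0,0,0,0,0,0],
  ],
  newtons=20,
)

```text
time_s: 15.43
ee_pos: [423.6, -108.3, 75.7]
ee_rot: [179.8, 0.0, 90.0]
force: [-0.8, 0.5, 4.2]
gripper_width: 43.2
gripper_force: 20.0
```

apply_moves(
  increments=[
    [-0.6,0,0,0.015,0,0,0],
    [-0.6,0,0,0.035,0,0,0],
    [-0.6,0,0,0.04,0,0,0],
    [-0.6,0,0,0.035,0,0,0],
    [-0.6,0.012,0.01,0,0,0,0],
  ],
)

```text
time_s: 15.85
ee_pos: [436.9, -99.7, 206.4]
ee_rot: [179.3, 0.2, 89.9]
force: [1.9, -0.0, -0.2]
gripper_width: 43.8
gripper_force: 20.0
```

apply_moves(
  increments=[
    [-0.6,0.025,0.023,0,0,0,0],
    [-0.6,0.025,0.023,0,0,0,0],
    [-0.6,0.025,0.023,0,0,0,0],
    [-0.6,0.025,0.023,0,0,0,0],
    [-0.6,0.025,0.023,0,0,0,0],
  ],
)

```text
time_s: 16.27
ee_pos: [560.2, 18.2, 199.6]
ee_rot: [180.0, 0.0, 90.0]
force: [0.0, -0.5, -0.0]
gripper_width: 43.7
gripper_force: 20.0
```

apply_moves(
  increments=[
    [-0.6,0.023,0.023,0,0,0,0],
    [-0.6,0.0125,0.012,0,0,0,0],
    [-0.6,0,0,-0.02,0,0,0],
    [-0.6,0,0,-0.035,0,0,0],
    [-0.6,0,0,-0.03,0,0,0],
  ],
)

```text
time_s: 16.68
ee_pos: [595.2, 52.5, 113.7]
ee_rot: [179.9, -0.0, 90.0]
force: [-0.8, -0.6, -2.2]
gripper_width: 43.9
gripper_force: 20.0
```

apply_moves(
  increments=[
    [-0.6,0,0,-0.015,0,0,0],
    [-0.6,0,0,-0.005,0,0,0],
    [-0.6,0,0,-0.003,0,0,0],
    [-0.6,0,0,0,0,0,0],
    [-0.6,0,0,0,0,0,0],
  ],
)

```text
time_s: 17.1
ee_pos: [596.0, 52.0, 92.9]
ee_rot: [179.8, -0.0, 90.0]
force: [0.0, -1.2, -0.2]
gripper_width: 43.6
gripper_force: 20.0
```

apply_moves(
  increments=[
    [-0.6,0,0,-0.002,0,0,0],
    [-0.6,0,0,0,0,0,0],
    [-0.6,0,0,0,0,0,0],
  ],
)

```text
time_s: 17.35
ee_pos: [595.3, 52.0, 90.2]
ee_rot: [179.9, -0.0, 90.0]
force: [-0.9, 0.8, -0.6]
gripper_width: 43.7
gripper_force: 20.0
```

apply_moves(
  increments=[
    [-0.6,0,0,-0.001,0,0,0],
    [-0.6,0,0,0,0,0,0],
    [-0.6,0,0,0,0,0,0],
  ],
)

```text
time_s: 17.6
ee_pos: [595.2, 52.1, 88.7]
ee_rot: [180.0, -0.0, 90.0]
force: [0.4, -0.9, 0.4]
gripper_width: 43.7
gripper_force: 20.0
```

apply_moves(
  increments=[
    [-0.6,0,0,-0.001,0,0,0],
    [-0.6,0,0,0,0,0,0],
    [-0.6,0,0,0,0,0,0],
  ],
)

```text
time_s: 17.85
ee_pos: [595.5, 52.1, 88.5]
ee_rot: [179.9, -0.0, 90.0]
force: [-0.9, -0.2, 5.1]
gripper_width: 43.6
gripper_force: 20.0
```

apply_moves(
  increments=[
    [-0.2,0,0,0,0,0,0],
    [0.3,0,0,0,0,0,0],
    [0.45,0,0,0,0,0,0],
    [0.45,0,0,0,0,0,0],
    [0.45,0,0,0.03,0,0,0],
  ],
)

```text
time_s: 18.27
ee_pos: [591.0, 51.7, 112.2]
ee_rot: [-179.3, 0.1, 90.0]
force: [-1.1, 0.3, -1.3]
gripper_width: 65.2
gripper_force: 0.0
```

apply_moves(
  increments=[
    [0.45,0,0,0.04,0,0,0],
    [0.45,0,0,0.04,0,0,0],
    [0.45,0,-0.03,0.03,0,0,0],
    [0.45,0,-0.035,0.01,0,0,0],
    [0.45,0,-0.03,0,0,0,0],
  ],
)

```text
time_s: 18.68
ee_pos: [596.7, -43.6, 241.0]
ee_rot: [179.5, 0.1, 90.1]
force: [0.5, 0.4, -0.8]
gripper_width: 66.3
gripper_force: 0.0
```

apply_moves(
  increments=[
    [0.45,0,0,0,0,0,0],
    [0.45,0,0,0,0,0,0],
  ],
)

```text
time_s: 18.85
ee_pos: [594.8, -43.6, 236.7]
ee_rot: [-180.0, -0.0, 89.8]
force: [0.2, 0.1, -0.3]
gripper_width: 65.6
gripper_force: 0.0
```

```bash
python3 - <<'E'
from h import *
f=cams.grab_frame("wrist"); cv2.imwrite("pics/w7.png",f["color"][:,:,::-1]); coaster_row(f); print(status.state()["ee_pos"])
for b in finder.trace("spice_jar_mid","wrist"): print(round(b["score"],2),np.round(b["rect"]).tolist(),fit([(f,b["rect"],[1]*4)],[(z+13,r) for z,r in LV["spice"]],[595,52]))
np.savez("w7.npz",**{k:f[k] for k in f})
E
```

```text
[594.69944612 -41.86643119 236.2704936 ]
0.96 [1.0, 186.0, 83.0, 64.0] (array([363.6, -64.3]), array([-12. ,  -3.1,  16.1,   3.8]))
0.66 [38.0, 251.0, 53.0, 33.0] (array([ 376.8, -117.3]), array([-20.4, -24.5,  27. ,  22.5]))
0.62 [248.0, 59.0, 58.0, 58.0] (array([594.3,  52.4]), array([ 0.9, -0.7, -0.9,  0.7]))
0.42 [241.0, 66.0, 75.0, 68.0] (array([595.7,  44. ]), array([ 9.7,  4.3, -9.7, -5.1]))
```

View pics/w7.png

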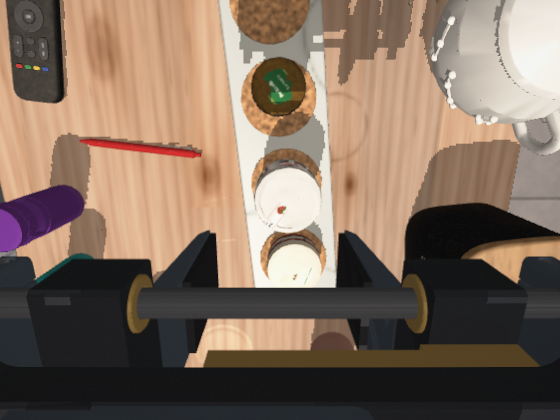

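The spice jar is upright on coaster 2, with its lid at about (278,87) and the coaster spanning 241..316. The mill is next.

apply_moves(
  increments=[
    [0.45,-0.018,-0.033,0.005,0,0,0],
    [0.45,-0.018,-0.033,0,0,0,0],
    [0.45,-0.018,-0.033,0,0,0,0],
    [0.45,-0.019,-0.034,0,0,0,0],
    [0.45,-0.019,-0.034,0,0,0,0],
  ],
)

```text
time_s: 19.42
ee_pos: [502.4, -209.3, 241.5]
ee_rot: [-180.0, -0.0, 90.2]
force: [1.1, -0.7, 0.8]
gripper_width: 65.8
gripper_force: 0.0
```

apply_moves(
  increments=[
    [0.45,-0.019,-0.034,0,0,0,0],
    [0.45,-0.019,-0.034,0,0,0,0],
    [0.45,-0.019,-0.034,0,0,0,0],
    [0.45,-0.018,-0.033,0,0,0,0],
    [0.45,0,0,0,0,0,0],
  ],
)

```text
time_s: 19.83
ee_pos: [425.6, -348.5, 241.4]
ee_rot: [-179.9, 0.1, 89.8]
force: [0.3, 0.7, 0.7]
gripper_width: 66.1
gripper_force: 0.0
```

apply_moves(
  increments=[
    [0.45,0,0,0,0,0,0],
    [0.45,0,0,0,0,0,0],
    [0.45,0,0,0,0,0,0],
  ],
)

```text
time_s: 20.08
ee_pos: [428.9, -342.9, 241.7]
ee_rot: [-180.0, -0.0, 90.1]
force: [-0.0, -0.1, 0.4]
gripper_width: 66.1
gripper_force: 0.0
```

```bash
python3 - <<'E'
from h import *
f=cams.grab_frame("wrist"); cv2.imwrite("pics/w8.png",f["color"][:,:,::-1]); print(status.state()["ee_pos"])
for b in finder.trace("mill_mid","wrist"): print(round(b["score"],2),np.round(b["rect"]).tolist(),fit([(f,b["rect"],[1]*4)],LV["mill"],[430,-256]))
g=dict(np.load("w7.npz")); print(fit([(g,[241,60,75,76],[1,0,1,1])],[(13,41)],[595,52]))
E
```

```text
[ 428.91054943 -342.94059018  241.75501098]
0.75 [253.0, 72.0, 49.0, 57.0] (array([ 428.6, -256.7]), array([-5. , -2.2,  5. ,  2.7]))
(array([595.8,  51.4]), array([-0.3, -0. ,  0.3,  0. ]))
```

View pics/w8.png

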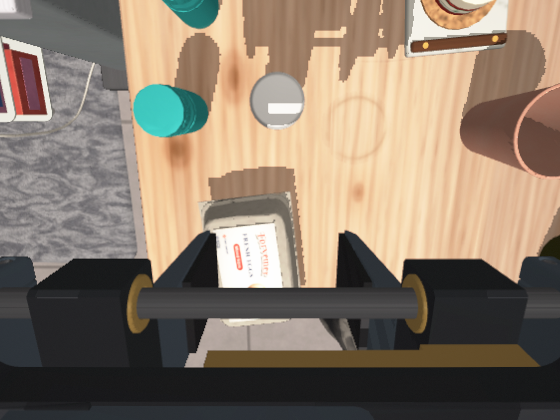

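The mill's cap is at about (277,101), with a turquoise decoy well to its left at (165,110). I'll grip the mill.

apply_moves(
  increments=[
    [0.45,0,0.029,0,0,0,0],
    [0.45,0,0.03,0,0,0,0],
    [0.45,0,0.029,0,0,0,0],
    [0.45,0,0,-0.02,0,0,0],
    [0.45,0,0,-0.035,0,0,0],
  ],
)

```text
time_s: 20.6
ee_pos: [431.0, -255.5, 190.2]
ee_rot: [179.5, 0.3, 90.2]
force: [0.9, -1.0, -0.4]
gripper_width: 66.2
gripper_force: 0.0
```

apply_moves(
  increments=[
    [0.45,0,0,-0.035,0,0,0],
    [0.45,0,0,-0.035,0,0,0],
    [0.45,0,0,-0.017,0,0,0],
    [0.45,0,0,-0.005,0,0,0],
    [0.45,0,0,0,0,0,0],
  ],
)

```text
time_s: 21.02
ee_pos: [427.8, -255.3, 93.9]
ee_rot: [-179.9, -0.1, 90.1]
force: [0.4, 0.0, 1.2]
gripper_width: 65.8
gripper_force: 0.0
```

apply_moves(
  increments=[
    [-0.6,0,0,0,0,0,0],
    [-0.6,0,0,0,0,0,0],
    [-0.6,0,0,0,0,0,0],
    [-0.6,0,0,0,0,0,0],
    [-0.6,0,0,0,0,0,0],
  ],
  newtons=20,
)

```text
time_s: 21.43
ee_pos: [428.9, -256.9, 96.1]
ee_rot: [179.8, 0.1, 90.0]
force: [0.2, -0.1, 4.4]
gripper_width: 41.1
gripper_force: 19.9
```

apply_moves(
  increments=[
    [-0.8,0,0,0.015,0,0,0],
    [-0.8,0,0,0.035,0,0,0],
    [-0.8,0,0,0.04,0,0,0],
    [-0.8,0,0,0.035,0,0,0],
    [-0.8,0,0,0.02,0,0,0],
  ],
  newtons=25,
)

```text
time_s: 21.85
ee_pos: [429.0, -257.1, 244.1]
ee_rot: [179.7, 0.2, 90.0]
force: [0.8, -1.0, -2.5]
gripper_width: 41.1
gripper_force: 24.9
```

apply_moves(
  increments=[
    [-0.8,0.012,0.022,0,0,0,0],
    [-0.8,0.017,0.033,0,0,0,0],
    [-0.8,0.018,0.034,0,0,0,0],
    [-0.8,0.018,0.034,0,0,0,0],
    [-0.8,0.018,0.034,0,0,0,0],
  ],
)

```text
time_s: 22.27
ee_pos: [511.1, -97.9, 239.9]
ee_rot: [-180.0, 0.0, 90.0]
force: [0.3, -1.2, -1.0]
gripper_width: 40.9
gripper_force: 25.0
```

apply_moves(
  increments=[
    [-0.8,0.018,0.034,0,0,0,0],
    [-0.8,0.018,0.034,0,0,0,0],
    [-0.8,0.018,0.034,0,0,0,0],
    [-0.8,0.0125,0.028,0,0,0,0],
    [-0.8,0.008,0.0165,0,0,0,0],
  ],
)

```text
time_s: 22.68
ee_pos: [586.3, 50.3, 239.4]
ee_rot: [-180.0, -0.1, 90.1]
force: [-0.3, -0.4, -1.2]
gripper_width: 40.5
gripper_force: 25.0
```

apply_moves(
  increments=[
    [-0.8,0,0,0,0,0,0],
    [-0.8,0,0,0,0,0,0],
    [-0.8,0,0,0,0,0,0],
  ],
)

```text
time_s: 22.93
ee_pos: [584.9, 46.4, 239.6]
ee_rot: [-179.9, 0.0, 90.0]
force: [-0.2, -0.6, -1.6]
gripper_width: 41.0
gripper_force: 25.0
```

```bash
python3 - <<'E'
from h import *
f=cams.grab_frame("wrist"); cv2.imwrite("pics/w9.png",f["color"][:,:,::-1]); print(status.state()["ee_pos"]); coaster_row(f)
np.savez("w9.npz",**{k:f[k] for k in f})
E
```

```text
[584.88104251  46.08381816 239.77615791]
```

View pics/w9.png

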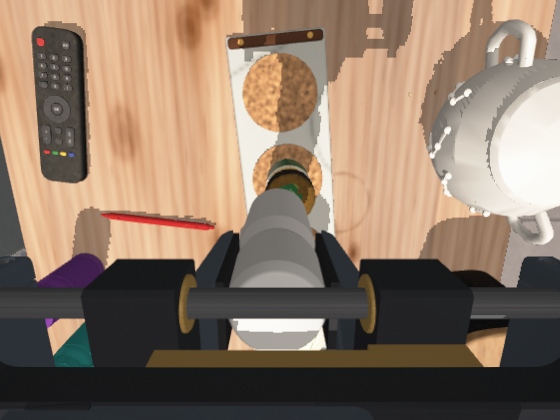

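Coaster 1 spans about (242..318, 54..132), and the held mill hangs above and behind the spice jar.

```bash
python3 - <<'E'
from h import *
g=dict(np.load("w9.npz")); print(fit([(g,[242,54,76,78],[1]*4)],[(13,41)],[586,146]))
E
```

```text
(array([587. , 144.5]), array([ 0.3, -0.8, -0.3,  0.8]))
```

apply_moves(
  increments=[
    [-0.8,0.0005,0.02,0,0,0,0],
    [-0.8,0,0.03,0,0,0,0],
    [-0.8,0,0.029,0,0,0,0],
    [-0.8,0,0.02,0,0,0,0],
    [-0.8,0,0,-0.02,0,0,0],
  ],
)

```text
time_s: 23.45
ee_pos: [588.1, 149.2, 223.8]
ee_rot: [179.5, -0.2, 90.1]
force: [1.1, -0.3, -1.6]
gripper_width: 41.1
gripper_force: 25.0
```

apply_moves(
  increments=[
    [-0.8,0,0,-0.035,0,0,0],
    [-0.8,0,0,-0.035,0,0,0],
    [-0.8,0,0,-0.025,0,0,0],
    [-0.8,0,0,-0.01,0,0,0],
    [-0.8,0,0,-0.003,0,0,0],
  ],
)

```text
time_s: 23.87
ee_pos: [584.7, 144.8, 110.0]
ee_rot: [-179.8, 0.1, 89.9]
force: [-0.0, -0.5, -1.6]
gripper_width: 41.1
gripper_force: 25.0
```

apply_moves(
  increments=[
    [-0.8,0,0,-0.001,0,0,0],
    [-0.8,0,0,0,0,0,0],
    [-0.8,0,0,0,0,0,0],
  ],
)

```text
time_s: 24.12
ee_pos: [587.4, 146.1, 112.9]
ee_rot: [179.8, -0.0, 90.0]
force: [-0.1, 1.1, -1.2]
gripper_width: 41.0
gripper_force: 25.0
```

apply_moves(
  increments=[
    [-0.8,0,0,-0.001,0,0,0],
    [-0.8,0,0,0,0,0,0],
    [-0.8,0,0,0,0,0,0],
  ],
)

```text
time_s: 24.37
ee_pos: [586.3, 146.2, 110.6]
ee_rot: [179.9, -0.0, 90.0]
force: [0.5, 0.3, -0.8]
gripper_width: 40.8
gripper_force: 25.0
```

apply_moves(
  increments=[
    [-0.8,0,0,-0.001,0,0,0],
    [-0.8,0,0,0,0,0,0],
    [-0.8,0,0,0,0,0,0],
  ],
)

```text
time_s: 24.62
ee_pos: [586.3, 146.2, 109.3]
ee_rot: [179.9, -0.0, 90.0]
force: [-0.4, -0.1, 0.2]
gripper_width: 41.3
gripper_force: 25.0
```

apply_moves(
  increments=[
    [-0.8,0,-0.0005,-0.001,0,0,0],
    [-0.8,0,0,0,0,0,0],
    [-0.8,0,0,0,0,0,0],
    [-0.8,0,0,0,0,0,0],
  ],
)

```text
time_s: 24.95
ee_pos: [586.3, 145.9, 109.2]
ee_rot: [179.9, -0.0, 90.0]
force: [-2.1, -0.4, 4.9]
gripper_width: 40.8
gripper_force: 25.1
```

Contact. I'll release, back off upward and check.

apply_moves(
  increments=[
    [-0.4,0,0,0,0,0,0],
    [0,0,0,0,0,0,0],
    [0.5,0,0,0,0,0,0],
    [0.5,0,0,0,0,0,0],
    [0.5,0,0,0,0,0,0],
  ],
)

```text
time_s: 25.37
ee_pos: [586.0, 145.5, 107.7]
ee_rot: [-180.0, 0.0, 90.0]
force: [0.8, 0.1, -0.4]
gripper_width: 62.6
gripper_force: 0.0
```

apply_moves(
  increments=[
    [0.5,0,0,0.02,0,0,0],
    [0.5,0,0,0.035,0,0,0],
    [0.5,0,0,0.04,0,0,0],
    [0.5,0,0,0.04,0,0,0],
    [0.5,0,-0.02,0.02,0,0,0],
  ],
)

```text
time_s: 25.78
ee_pos: [587.7, 128.2, 268.0]
ee_rot: [179.6, -0.2, 90.2]
force: [1.1, -0.1, 0.2]
gripper_width: 68.5
gripper_force: 0.0
```

apply_moves(
  increments=[
    [0.5,0,-0.035,0,0,0,0],
    [0.5,0,-0.035,0,0,0,0],
    [0.5,0,-0.02,0,0,0,0],
    [0.5,0,0,0,0,0,0],
    [0.5,0,0,0,0,0,0],
  ],
)

```text
time_s: 26.2
ee_pos: [585.9, 34.8, 262.8]
ee_rot: [-180.0, -0.0, 89.9]
force: [0.9, 0.7, -0.4]
gripper_width: 68.6
gripper_force: 0.0
```

```bash
python3 - <<'E'
from h import *
f=cams.grab_frame("wrist"); s=cams.grab_frame("scene"); d=cams.grab_frame("side"); print(status.state()["ee_pos"])
for b in finder.trace("mill_mid","wrist"): print(round(b["score"],2),np.round(b["rect"]).tolist(),fit([(f,b["rect"],[1]*4)],[(z+13,r) for z,r in LV["mill"]],[586,145]))
R=lambda im,w,h:cv2.resize(im,(w,h),interpolation=cv2.INTER_CUBIC)[:,:,::-1]
top=R(f["color"],400,300); a=R(d["color"][150:320,180:370],400,300); b=R(s["color"][130:300,160:440],800,300)
cv2.imwrite("pics/fin.png",np.vstack([np.hstack([top,a]),b]))
for n,fr in (("scene",s),("side",d)):
  for q,k,g in (("yellow_cup","yel",[600,298]),("pink_cup","pink",[670,-284])):
    for t in finder.boxes_of(q,n)[:1]: print(n,q,np.round(t["rect"]).tolist())
E
```

```text
[586.02788063  36.534581   262.68399998]
0.65 [251.0, 40.0, 50.0, 65.0] (array([584.5, 142.9]), array([-4.6, -1.1,  4.6,  2.1]))
scene yellow_cup [181.0, 153.0, 27.0, 44.0]
scene pink_cup [388.0, 191.0, 30.0, 48.0]
side yellow_cup [295.0, 162.0, 21.0, 31.0]
side pink_cup [325.0, 258.0, 33.0, 48.0]
```

View pics/fin.png

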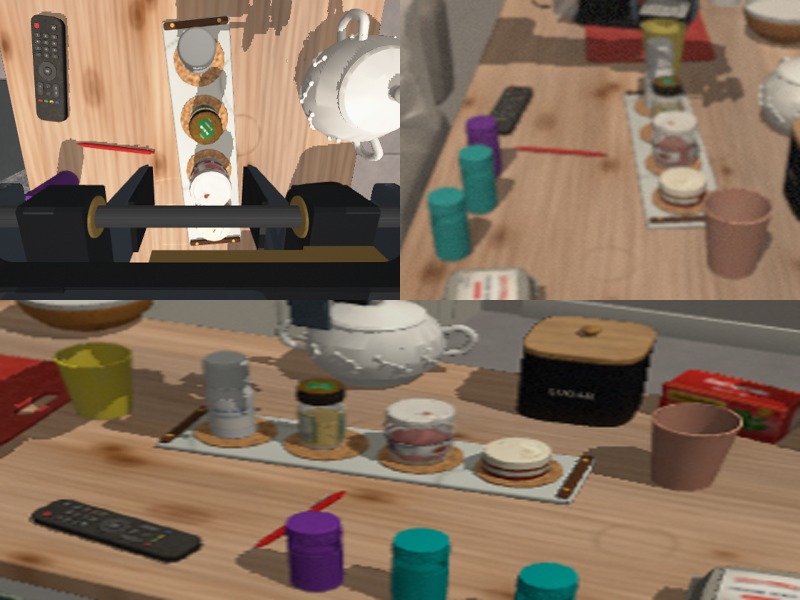

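The composite shows all four standing upright and centred on the coasters, in the order mill, spice jar, jam jar, tub from the yellow cup. Both cups are where they were, and the gripper is clear. I'll hand in.

```bash
python3 -c "
from workcell import env
print(env.job_done())"
```

```text
the job is handed in; nothing more can be done
None
```

I handed the job in after about 26 s of the 109 s limit; it returned no verdict. The mill, spice jar, jam jar and tub stand upright on coasters 1 to 4 from the yellow cup's end, within about 3 mm of centre by the camera, and neither cup was touched.

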